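# Clear the topping station's lid and hold it open

### The job

Take the spice shaker off the closed lid of the topping station and set it down gently, upright, in the metal tray beside the station. Then raise the lid by its handle to 60 degrees and keep holding it there, so that I can change the pans from the other side: the lid falls shut if let go, so finish while still holding it. Leave everything else where it is.

Things in the scene. Friction and masses are not known exactly. Their poses are not given: they have to be found in the camera images.
- station: Countertop topping station, fixed: an open stainless box 200 mm (its x) by 230 mm (its y), 110 mm high, holding two small pans, covered by one flat lid. Origin: centre of the underside, on the table. Its x axis points away from the robot (yaw within about 15 degrees), z up.
- lid (a joint): Angle of the station's lid in rad: 0 = closed and level, 1.047 = 60 degrees, 1.4 = fully open against its stop. The lid is a stainless plate 205 x 236 mm, 6 mm thick, about 0.3 to 0.6 kg, its closed top 118 mm above the table. It hinges along its edge nearest the robot, so its far edge rises and swings towards the robot. Its weight and a light spring (0.12 N m/rad) close it from any angle; about 1 to 3 N at the handle hold it up.
- lid_hinge (a point): The middle of the hinge line (parallel to the station's y), fixed: at x -100, y 0, z 112 mm in the station's frame.
- lid_handle (a point): The middle of the lid's handle: a round bar 12 mm thick, 110 mm long, parallel to the hinge, carried at both ends on bent arms, beyond and above the lid's far edge. With the lid closed it is 230 mm from the hinge along the station's x and 31 mm above it (143 mm above the table, 25 mm above the lid's top, 25 mm beyond the lid's edge); it turns about the hinge with the lid. The bar can turn between gripping fingers.
- shaker: Spice shaker, a plain metal cylinder 48 mm in diameter (50 mm at its cap), 102 mm tall, with a domed holed cap, about 0.13 to 0.25 kg, loose, standing on the lid. Origin: centre of its underside; z along its axis.
- tray: Shallow metal tray, fixed on the table to the left or right of the station: 240 mm (its x) by 160 mm (its y), rim 18 mm high, wall 4 mm, floor about 4 mm thick. Origin: centre of its underside. A pepper jar stands in one end of it (its +x half), the other end is free.
- pepper_jar: Bystander: glass jar 48 mm in diameter, 85 mm tall, standing in the tray. Origin: centre of its underside.
- tub_stack: Bystander: two stacked clear food tubs with white lids, 106 mm in diameter, 110 mm tall, beyond the station. Origin: centre of the underside.
- tub: Bystander: one clear food tub, 106 mm in diameter, 55 mm tall, standing on the white cutting board (240 x 150 x 14 mm) on the other side of the station. Origin: centre of the underside.
- sauce_bottle: Bystander: white bottle 64 mm in diameter, 165 mm tall, beyond the station. Origin: centre of the underside.
- ramekin: Bystander: white ceramic bowl 80 mm in diameter, 45 mm tall, beyond the station. Origin: centre of the underside.
There are look-alikes about, which are no part of the job. What is shaped like the shaker but blue or yellow is not meant.

How it is judged:
By the outcome, as a careful person would: the job done as asked, in the order asked, and still so for the second after the job is handed in, while the arm keeps its last pose, push and grip.
It also fails if it takes over 61 s, if anything falls off the work surface, if the arm or the gripper's body presses on something with over 40 N, if the wrist force passes 120 N, or if a joint passes its speed limit or range.

### The arm

A 6-joint arm with a two-finger parallel gripper is mounted at the origin on the work surface. World frame = base frame: x ahead of the robot, y to its left, z up, the work surface at z = 0. Lengths are in m, angles in rad, forces in N, time in s.
With the tool pointing down it reaches from about 0.375 to 0.9 m from the base axis. Payload 3.1 kg.
Tool frame: the origin (TCP) lies on the centre line of the jaws, within the pads' length; the fingertips stand 25 mm ahead of it and the grasp point (between the pads) lies 6 mm ahead of it (manip.tips_ahead is the distance from the TCP to the fingertips, in m); z points along the fingers, y is the direction in which the jaws open and shut (so a half turn about z gives the same grasp; the last joint's range is limited). The gripper opens to 85 mm and grips with 20 to 120 N. Pads are 22 mm wide; open, the fingers measure 114 mm over their backs; the gripper's body (76 mm by 85 mm) begins 54 mm behind the grasp point. The pads swing forward as they close: fully open they stand 13 mm farther back than shut.
Start: joints at [1.048, 0.527, 1.433, -0, 1.181, -0.178], TCP at [0.211, 0.588, 0.256] pointing down, gripper open.
Joint ranges: [-3.08, 3.08], [-0.75, 2.2], [0.22, 2.44], [-1.43, 4.57], [0, 2.65], [-2.85, 2.85]. Speed limits (rad/s): [2.79, 2.79, 3.14, 3.14, 3.14, 3.14].

### API

Orientations are given as a unit quaternion [x, y, z, w].
In Python, from station import manip gives the robot as it stands.
- The arm moves only by the tool play_rows, never from a script. Its argument "steps" is a list that holds one entry, the list of rows, each a list of 6 numbers: the shift along the tool's x, y, z in m, then the turn, a rotation vector about the tool's x, y, z in degrees. In form: [[[x, y, z, rx, ry, rz], ...]]. A call has 1 to 10 rows; each row shifts and turns the commanded pose from where the row before left it, along the tool's axes as they then stand; what a row does not reach is not made up. A row lasts 1/8 s, in which the tool goes at most 62.5 mm and 10.7 degrees, less where a joint would pass 70% of its speed; a pose out of reach is approached as far as the arm can. A call is refused whole if a number of a shift passes 0.0625 or a number of a turn 10.7, either way. A call with a gripper value outside its range is refused whole. "fingers" is the opening, from 0 (shut) to 1 (fully open), set as the call begins (left out, the last holds). The fingers move at their own pace and stop on an object; "squeeze" is the grip in N (left out, the last holds). Time passes only in rows, so rows that do not move let the fingers close. It gives the time, the measured TCP pose, the force and the opening at its end, in the units of the state.
- manip.sense(): the state, without advancing time (a new reading comes with each control period).
- manip.snapshot(name): name is "side" or "top"; returns a dict with "img" (480x640x3 uint8, red, green, blue), "K" (3x3 intrinsics, pixels), "world_from_camera" (4x4, takes a point from camera to world coordinates). Camera axes: x right, y down, z forward; pixel columns grow to the right and rows downward; lengths in m; the calibration is good to about 2 mm. A picture is of the moment at which its call begins. There is no depth.
- manip.sign_off(): hands the job in, once; it reports no verdict.
Trained networks look in a picture, given as the dict that the camera call returned (one of the last four; its "shot" number tells which), for a name from the list of things; names that differ only in an ending like _2 or _b are one class to them, and where a whole thing is asked for, a point or a joint stands for the part that bears it (a point fixed in the world has none). Each returns a list of dicts, best first, with "score" (0 to 1); they miss things now and then, are a little off and sometimes report something else, mostly with a low value. They report only what shows in the picture. A call takes as long as a camera call. They do not tell look-alikes from the thing itself.
- manip.regions_of(label, picture): "pixels" (480x640 bool, what is visible of it) and "rect" ([left, top, right, bottom] in pixels, round what is visible of it).
- manip.pinpoint(label, picture): "point" ([column, row] in pixels: a listed point, or the origin of a listed thing).
The state is a dict: "t": time; "q": joint angles; "qd": joint speeds; "tau": joint torques, N m; "tcp_pos": TCP position; "tool_rot": TCP orientation; "force": force on the tool from outside, world axes, zero at the start; "ft_torque": the same for the moment, N m; "finger_gap": opening from 0.0 (shut) to 1.0 (fully open).
Only numpy, scipy, OpenCV 4.12 (cv2) and the standard library are available. Lean on these libraries where they do the work, as an engineer would, in place of code of your own. Each camera call takes 0.05 s, during which the arm holds its last target.

## Working session

There is one attempt and no reset: what is moved stays moved. The work goes in short steps, Python scripts to look and compute and a tool call to move; the robot and the scene stay as the last step left them, time stands still between calls to the robot, and variables do not carry over. Pictures are saved under pics/ and viewed, and the job is handed in when it is done.

Besides the shell and the picture viewer there is one more tool, called after "Call:" as name(argument=value, ...) on one line, values as JSON. play_rows: Moves the arm, as the interface text tells. Its arguments: {"type":"object","properties":{"steps":{"type":"array"},"fingers":{"type":"number"},"squeeze":{"type":"number"}},"required":["steps"]}

```bash
ls; mkdir -p pics
python3 - <<'E'
from station import manip
import cv2
s=manip.sense();print(s)
for n in("side","top"):
    p=manip.snapshot(n);cv2.imwrite(f"pics/{n}0.png",p["img"][:,:,::-1]);print(n,p["K"].tolist(),p["world_from_camera"].round(4).tolist())
    for l in["station","lid","lid_handle","shaker","tray","pepper_jar","tub_stack","tub","sauce_bottle","ramekin"]:
        print(l,[(r["rect"],round(r["score"],2)) for r in manip.regions_of(l,p)])
        print("   pt",[(r["point"],round(r["score"],2)) for r in manip.pinpoint(l,p)])
    print("hinge",manip.pinpoint("lid_hinge",p))
E
```

```text
pics
{'t': 0.0, 'q': array([ 1.04747618e+00,  5.28457329e-01,  1.43388680e+00, -1.85681764e-06,
        1.18137447e+00, -1.78530672e-01]), 'qd': array([ 1.85978223e-04, -1.03410426e-03, -5.77639717e-04,  7.40193744e-04,
       -1.48529823e-03,  9.31138819e-05]), 'tau': array([-1.50765805e-03, -4.42337251e+01, -1.78027689e+01, -3.28770193e-04,
        8.58461164e-03,  1.46315591e-05]), 'tcp_pos': array([0.21091093, 0.58764988, 0.25534391]), 'tool_rot': array([ 1.71541635e-01,  9.85176298e-01, -9.98485456e-04, -3.64608887e-04]), 'force': array([ 0.02525749, -0.33357214, -0.20009343]), 'ft_torque': array([-0.00913717, -0.056786  , -0.03044064]), 'finger_gap': 1.0032142889298228}
side [[544.5414541044621, 0.0, 322.1841946580476], [0.0, 544.5414541044621, 237.7064926978135], [0.0, 0.0, 1.0]] [[0.9715, -0.138, 0.1928, 0.3342], [-0.2371, -0.5455, 0.8039, -0.986], [-0.0058, -0.8267, -0.5627, 0.7813], [0.0, 0.0, 0.0, 1.0]]
station [([235.6, 198.1, 352.0, 298.3], 0.57)]
   pt [([290.8, 266.9], 0.63)]
lid [([239.2, 197.3, 352.1, 259.5], 0.68)]Traceback (most recent call last):
  File "<stdin>", line 8, in <module>
ValueError: it knows: lid_handle, lid_hinge, pepper_jar, ramekin, sauce_bottle, shaker, station, tray, tub, tub_stack
```

```bash
cat > h.py <<'E'
from station import manip
import cv2, numpy as np
from scipy.spatial.transform import Rotation as R
def ray(p,uv):
    d=np.linalg.inv(p["K"])@np.array([uv[0],uv[1],1.0]);T=p["world_from_camera"]
    return T[:3,3],T[:3,:3]@d
def onz(p,uv,z):
    o,d=ray(p,uv);return o+d*(z-o[2])/d[2]
def proj(p,X):
    T=np.linalg.inv(p["world_from_camera"]);c=T[:3,:3]@np.asarray(X,float)+T[:3,3];u=p["K"]@c;return u[:2]/u[2]
def tri(ps,uvs):
    A=np.zeros((3,3));b=np.zeros(3)
    for p,uv in zip(ps,uvs):
        o,d=ray(p,uv);d=d/np.linalg.norm(d);M=np.eye(3)-np.outer(d,d);A+=M;b+=M@o
    return np.linalg.solve(A,b)
E
python3 - <<'E'
from h import *
for n in("side","top"):
    p=manip.snapshot(n);cv2.imwrite(f"pics/{n}1.png",p["img"][:,:,::-1])
    if n=="top":print(p["K"].tolist(),p["world_from_camera"].round(4).tolist())
    for l in["station","shaker","tray","pepper_jar","tub_stack","tub","sauce_bottle","ramekin","lid_handle","lid_hinge"]:
        print(l,[(np.round(r["rect"]),round(r["score"],2)) for r in manip.regions_of(l,p)] if l!="lid_hinge" else "", "   pt",[(np.round(r["point"],1),round(r["score"],2)) for r in manip.pinpoint(l,p)])
E
```

```text
station [(array([236., 200., 354., 298.]), 0.68)]    pt []
shaker [(array([211., 296., 242., 346.]), 0.98), (array([256., 187., 283., 234.]), 0.75), (array([194., 210., 221., 254.]), 0.59)]    pt [(array([208.2, 245.7]), 0.95), (array([228.2, 335.6]), 0.95), (array([267.2, 228.5]), 0.87)]
tray [(array([277., 333., 426., 433.]), 0.84), (array([430., 245., 464., 320.]), 0.43)]    pt [(array([348.4, 379. ]), 0.97)]
pepper_jar [(array([374., 331., 403., 384.]), 0.81), (array([352., 163., 393., 219.]), 0.56)]    pt [(array([385. , 370.8]), 0.78), (array([369.7, 209.4]), 0.2)]
tub_stack [(array([352., 165., 393., 217.]), 0.94)]    pt [(array([371.4, 208. ]), 0.79)]
tub [(array([248., 174., 286., 200.]), 0.89)]    pt [(array([267.5, 202.9]), 0.76)]
sauce_bottle [(array([427., 247., 465., 323.]), 0.65)]    pt [(array([439.9, 312.1]), 0.68)]
ramekin [(array([396., 230., 427., 256.]), 0.7), (array([241., 200., 350., 257.]), 0.53)]    pt [(array([409.6, 252.8]), 0.64)]
lid_handle [(array([236., 200., 352., 258.]), 0.9)]    pt [(array([346.7, 216.8]), 0.86), (array([386.3, 370.5]), 0.36)]
lid_hi
[... 640 characters left out ...]
.7]), 0.58)]
pepper_jar [(array([462., 200., 497., 224.]), 0.61)]    pt [(array([471.9, 210.1]), 0.78), (array([412.2, 142.8]), 0.51)]
tub_stack [(array([188., 116., 243., 174.]), 0.56)]    pt [(array([220.5, 151.4]), 0.94)]
tub [(array([154., 248., 204., 296.]), 0.93)]    pt [(array([181.7, 271.4]), 0.79)]
sauce_bottle [(array([404., 120., 439., 151.]), 0.83)]    pt [(array([412. , 142.1]), 0.77)]
ramekin [(array([304., 114., 335., 152.]), 0.8), (array([463., 199., 494., 222.]), 0.23)]    pt [(array([318.7, 137.6]), 0.78)]
lid_handle [(array([249., 193., 378., 325.]), 0.85)]    pt [(array([323.7, 202. ]), 0.96), (array([303.5, 313.2]), 0.62)]
lid_hinge     pt [(array([304.5, 309.6]), 0.88)]
```

View pics/side0.png

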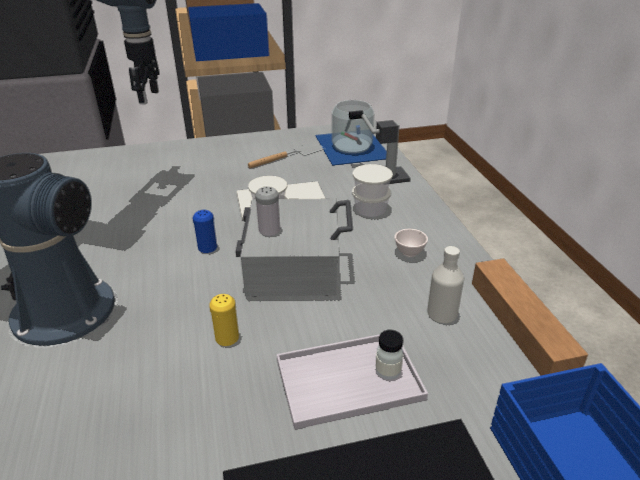

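```bash
sleep 1; ls pics
```

```text
side0.png
side1.png
top1.png
```

View pics/top1.png

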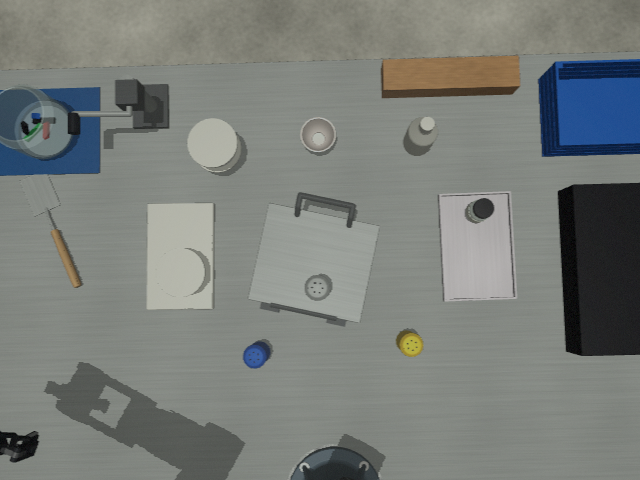

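Candidates: the grey/silver shaker on the lid (side 267,210; top 317,287). Look-alikes are the blue one (side 206,232; top 256,354) and the yellow one (side 226,320; top 411,343). I choose the grey one on the lid. The tray is on the right, with the jar at its far end (top 481,209) and the near end free.

```bash
cat > m.py <<'E'
from h import *
s=manip.snapshot("side");t=manip.snapshot("top")
cv2.imwrite("pics/crop1.png",np.hstack([cv2.resize(s["img"][170:310,180:380],(700,490)[:2] if 0 else (400,280)),cv2.resize(t["img"][180:340,230:400],(400,280))])[:,:,::-1])
def pt(l,i=0):
    a=manip.pinpoint(l,s);b=manip.pinpoint(l,t);return a,b
for l in["lid_handle","lid_hinge","tray","pepper_jar","tub_stack","sauce_bottle","ramekin","tub","station"]:
    a,b=pt(l)
    if a and b:
        X=tri([s,t],[a[0]["point"],b[0]["point"]]);print(l,X.round(4),"resid",(proj(s,X)-a[0]["point"]).round(1),(proj(t,X)-b[0]["point"]).round(1))
# lid rect from manual corners in top
for nm,pts,z in[("lid",[(270,204),(380,227),(361,322),(248,298)],.118),("tray",[(439,193),(511,192),(516,299),(444,301)],.018)]:
    Q=np.array([onz(t,c,z) for c in pts]);print(nm,Q.round(3).tolist(),Q.mean(0).round(4),[np.linalg.norm(Q[i]-Q[i-1]).round(3) for i in range(4)])
    print(nm,"net:")
    for r in manip.regions_of("station" if nm=="lid" else "tray",t)[:1]:
        c=np.argwhere(r["pixels"])[:,::-1]; W=np.array([onz(t,x,z)[:2] for x in c],np.float32);print(cv2.minAreaRect(W))
print("handle top end pix", [onz(t,c,.143).round(4) for c in[(298,197),(353,207),(325,200)]])
for c in[(317,287)]:print("shaker cap",onz(t,c,.118+.10))
for r in manip.regions_of("shaker",s):print(r["rect"],r["score"])
print("shaker base side",[ (r["point"],onz(s,r["point"],.118).round(4)) for r in manip.pinpoint("shaker",s)])
print("shaker base top",[ (r["point"],onz(t,r["point"],.118).round(4)) for r in manip.pinpoint("shaker",t)])
E
python3 m.py
```

```text
lid_handle [0.6319 0.0035 0.1288] resid [ 3.  -0.4] [-0.5  3.2]
lid_hinge [0.4103 0.0583 0.1129] resid [ 0.7 -0. ] [-0.1  0.8]
tray [ 0.537  -0.3331  0.0098] resid [-1.5  0.2] [ 0.2 -1.2]
pepper_jar [ 0.618  -0.3318 -0.0044] resid [-0.9  0.1] [ 0.2 -0.7]
tub_stack [ 7.693e-01  2.423e-01 -5.000e-04] resid [-0.5  0.1] [ 0.1 -0.6]
sauce_bottle [ 0.7804 -0.208  -0.0011] resid [-1.1  0.2] [ 0.3 -1. ]
ramekin [ 0.7993  0.0163 -0.0077] resid [-1.   0.2] [ 0.2 -1. ]
tub [0.4968 0.3213 0.0156] resid [ 1.9 -0.1] [-0.2  2.4]
station [0.5018 0.0282 0.0032] resid [-1.2  0.1] [ 0.1 -1.2]
lid [[0.631, 0.117, 0.118], [0.577, -0.11, 0.118], [0.382, -0.065, 0.118], [0.437, 0.166, 0.118]] [0.5066 0.027  0.118 ] [np.float64(0.2), np.float64(0.234), np.float64(0.2), np.float64(0.238)]
lid net:
((0.5179347395896912, 0.02719249576330185), (0.23962439596652985, 0.253617525100708), 76.12326049804688)
tray [[0.659, -0.253, 0.018], [0.657, -0.413, 0.018], [0.418, -0.413, 0.018], [0.418, -0.254, 0.018]] [ 0.5381 -0.3333  0.018 ] [np.float64(0.241), np.float64(0.161), np.float64(0.239), np.float64(0.159)]
tray n
[... 167 characters left out ...]
y([ 0.6166, -0.0546,  0.143 ]), array([0.6325, 0.002 , 0.143 ])]
shaker cap [0.45583617 0.02071402 0.218     ]
[253.8, 184.8, 283.0, 234.6] 0.88
[194.0, 210.9, 218.4, 254.4] 0.66
[209.8, 290.1, 245.8, 345.7] 0.64
[238.6, 198.6, 355.5, 259.9] 0.6
shaker base side [([208.1, 246.0], array([ 0.3194, -0.0095,  0.118 ])), ([265.6, 227.1], array([0.449 , 0.0334, 0.118 ])), ([227.6, 337.8], array([ 0.333 , -0.2938,  0.118 ])), ([444.9, 311.3], array([ 0.72  , -0.3218,  0.118 ]))]
shaker base top [([255.9, 354.0], array([0.3223, 0.1519, 0.118 ])), ([319.7, 284.8], array([0.4603, 0.0177, 0.118 ])), ([407.8, 336.9], array([ 0.3494, -0.1598,  0.118 ])), ([322.0, 139.3], array([0.7644, 0.0053, 0.118 ]))]
```

```bash
sleep 2
```

```text
(no output)
```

View pics/crop1.png

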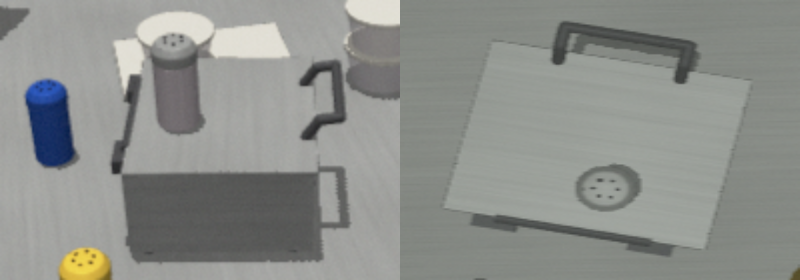

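```bash
cat >> h.py <<'E'
def plan(target,yaw_y,tilt=0,n=10,axis_yaw=None):
    """rows to TCP target with tool y pointing yaw_y(deg), tilt (deg) of tool forward in the plane of tool y"""
    s=manip.sense();p=s["tcp_pos"];r=R.from_quat(s["tool_rot"])
    a=np.radians(yaw_y);f=np.array([np.cos(a),np.sin(a),0]);t=np.radians(tilt)
    z=np.array([0,0,-1])*np.cos(t)+f*np.sin(t); y=f*np.cos(t)+np.array([0,0,1])*np.sin(t)
    rt=R.from_matrix(np.c_[np.cross(y,z),y,z]); rv=(r.inv()*rt).as_rotvec()
    d=(np.asarray(target)-p)/n; rr=r
    print("t",s["t"],"pos",p.round(4),"total d",(d*n).round(4),"rotvec deg",np.degrees(rv).round(1),"gap",round(s["finger_gap"],3),"F",s["force"].round(1))
    rows=[]
    for i in range(n):
        rows.append(np.r_[rr.inv().apply(d).round(4),np.degrees(rv/n).round(2)].tolist()); rr=rr*R.from_rotvec(rv/n)
    print(rows)
E
python3 - <<'E'
from h import *
s=manip.snapshot("side");t=manip.snapshot("top")
for xy in[(0.456,0.0207),(.452,.0207),(.456,.026),(.46,.0207)]:
  P=[]
  for z,rad in[(.118,.024),(.205,.025),(.218,.015)]:
    for a in np.linspace(0,6.28,40):P.append([xy[0]+rad*np.cos(a),xy[1]+rad*np.sin(a),z])
  for p in(s,t):
    U=np.array([proj(p,x) for x in P]);print(xy,np.r_[U.min(0),U.max(0)].round(1))
for p in(s,t):
    print([(r["rect"],r["score"]) for r in manip.regions_of("shaker",p)])
plan([.456,.021,.31],-13.4)
E
```

```text
(0.456, 0.0207) [255.3 186.7 280.4 235.8]
(0.456, 0.0207) [304.2 273.9 330.2 300. ]
(0.452, 0.0207) [253.5 186.9 278.7 236. ]
(0.452, 0.0207) [304.2 276.  330.3 302.1]
(0.456, 0.026) [255.  185.6 280.  234.5]
(0.456, 0.026) [301.4 274.  327.4 300. ]
(0.46, 0.0207) [257.2 186.5 282.2 235.5]
(0.46, 0.0207) [304.1 271.8 330.2 297.9]
[([252.8, 185.7, 280.4, 234.0], 0.71), ([211.2, 294.1, 243.7, 347.0], 0.68), ([193.2, 212.6, 219.0, 251.9], 0.67), ([428.2, 245.9, 464.9, 321.4], 0.63)]
[([394.8, 327.8, 426.3, 356.5], 0.79), ([304.8, 274.5, 332.4, 302.5], 0.59), ([243.8, 343.5, 270.6, 368.2], 0.56)]
t 3.65 pos [0.2112 0.5882 0.2563] total d [ 0.2448 -0.5672  0.0537] rotvec deg [ 0.  -0.  83.6] gap 1.0 F [ 0.1  0.2 -0.4]
[[-0.0422, -0.0451, -0.0054, 0.0, -0.0, 8.36], [-0.0483, -0.0385, -0.0054, 0.0, -0.0, 8.36], [-0.0534, -0.0311, -0.0054, 0.0, -0.0, 8.36], [-0.0574, -0.023, -0.0054, 0.0, -0.0, 8.36], [-0.0601, -0.0144, -0.0054, 0.0, -0.0, 8.36], [-0.0615, -0.0055, -0.0054, 0.0, -0.0, 8.36], [-0.0617, 0.0035, -0.0054, 0.0, -0.0, 8.36], [-0.0605, 0.0125, -0.0054, 0.0, -0.0, 8.36], [-0.058, 0.0211, -0.0054, 0.0, -0.0, 8.36], [-0.0544, 0.0294, -0.0054, 0.0, -0.0, 8.36]]
```

Call:
play_rows(steps=[[[-0.028,-0.03,-0.005,0,0,8.4],[-0.032,-0.026,-0.005,0,0,8.4],[-0.036,-0.021,-0.005,0,0,8.4],[-0.038,-0.015,-0.005,0,0,8.4],[-0.04,-0.01,-0.005,0,0,8.4],[-0.041,-0.004,-0.005,0,0,8.4],[-0.041,0.002,-0.005,0,0,8.4],[-0.04,0.008,-0.005,0,0,8.4],[-0.039,0.014,-0.005,0,0,8.4],[-0.036,0.02,-0.005,0,0,8.0]]], fingers=1, squeeze=40)

```text
t: 4.9
tcp_pos: [0.3724, 0.208, 0.3068]
tool_rot: [0.786, 0.618, 0.0, 0.0]
force: [0.5, 0.4, 0.1]
finger_gap: 0.999
```

```bash
python3 -c "
from h import *
plan([.455,.0205,.30],-13.4,n=5)"
```

```text
t 4.9 pos [0.3724 0.208  0.3068] total d [ 0.0826 -0.1875 -0.0068] rotvec deg [ 0.  -0.  -0.2] gap 0.999 F [0.5 0.4 0.1]
[[-0.0326, 0.0249, 0.0014, 0.01, -0.0, -0.04], [-0.0326, 0.0249, 0.0014, 0.01, -0.0, -0.04], [-0.0326, 0.0248, 0.0014, 0.01, -0.0, -0.04], [-0.0326, 0.0248, 0.0014, 0.01, -0.0, -0.04], [-0.0326, 0.0248, 0.0014, 0.01, -0.0, -0.04]]
```

Call:
play_rows(steps=[[[-0.033,0.025,0.001,0,0,0],[-0.033,0.025,0.001,0,0,0],[-0.033,0.025,0.001,0,0,0],[-0.032,0.025,0.001,0,0,0],[-0.032,0.024,0.001,0,0,0],[0,0,0,0,0,0],[0,0,0,0,0,0]]])

```text
t: 5.78
tcp_pos: [0.4544, 0.0223, 0.3012]
tool_rot: [0.785, 0.62, -0.0, -0.001]
force: [-1.0, 0.4, -1.2]
finger_gap: 1.004
```

```bash
python3 -c "
from h import *
plan([.455,.0205,.189],-13.4,n=8)
p=manip.snapshot('side');cv2.imwrite('pics/s2.png',p['img'][100:340,140:460,::-1].repeat(2,0).repeat(2,1))"
```

```text
t 5.775 pos [0.4544 0.0223 0.3012] total d [ 0.0006 -0.0018 -0.1122] rotvec deg [-0.1 -0.   0. ] gap 1.004 F [-1.   0.4 -1.2]
[[-0.0002, 0.0001, 0.014, -0.01, -0.0, 0.0], [-0.0002, 0.0001, 0.014, -0.01, -0.0, 0.0], [-0.0002, 0.0001, 0.014, -0.01, -0.0, 0.0], [-0.0002, 0.0001, 0.014, -0.01, -0.0, 0.0], [-0.0002, 0.0001, 0.014, -0.01, -0.0, 0.0], [-0.0002, 0.0001, 0.014, -0.01, -0.0, 0.0], [-0.0002, 0.0001, 0.014, -0.01, -0.0, 0.0], [-0.0002, 0.0001, 0.014, -0.01, -0.0, 0.0]]
```

View pics/s2.png

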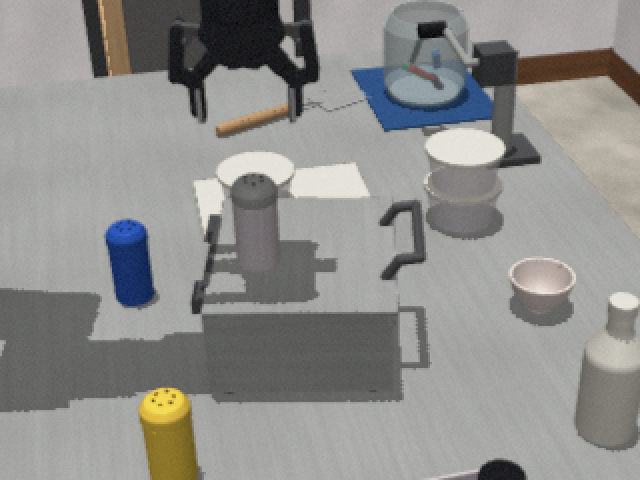

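The open gripper stands above the grey shaker, with the fingers at crop x 200 and 297 and the shaker at 257, so they straddle it. Descending.

Call:
play_rows(steps=[[[-0.002,0.001,0.018,0,0,0],[0,0,0.018,0,0,0],[0,0,0.018,0,0,0],[0,0,0.018,0,0,0],[0,0,0.015,0,0,0],[0,0,0.013,0,0,0],[0,0,0.012,0,0,0],[0,0,0,0,0,0]]])

```text
t: 6.82
tcp_pos: [0.4549, 0.0202, 0.1886]
tool_rot: [0.784, 0.62, -0.001, -0.001]
force: [1.3, -0.7, -0.0]
finger_gap: 0.998
```

Call:
play_rows(steps=[[[0,0,0,0,0,0],[0,0,0,0,0,0],[0,0,0,0,0,0],[0,0,0,0,0,0],[0,0,0,0,0,0],[0,0,0,0,0,0],[0,0,0,0,0,0]]], fingers=0, squeeze=40)

```text
t: 7.7
tcp_pos: [0.4558, 0.0197, 0.19]
tool_rot: [0.785, 0.62, 0.0, 0.001]
force: [-0.9, 0.2, 6.7]
finger_gap: 0.562
```

```bash
python3 -c "
from h import *
plan([.455,.0205,.30],-13.4,n=8)
p=manip.snapshot('side');cv2.imwrite('pics/s3.png',p['img'][100:340,140:460,::-1].repeat(2,0).repeat(2,1))"
```

```text
t 7.7 pos [0.4558 0.0197 0.19  ] total d [-0.0008  0.0008  0.11  ] rotvec deg [ 0.1 -0.   0. ] gap 0.562 F [-0.9  0.2  6.7]
[[0.0001, -0.0001, -0.0138, 0.01, -0.0, 0.01], [0.0001, -0.0001, -0.0138, 0.01, -0.0, 0.01], [0.0001, -0.0001, -0.0138, 0.01, -0.0, 0.01], [0.0001, -0.0001, -0.0138, 0.01, -0.0, 0.01], [0.0001, -0.0001, -0.0138, 0.01, -0.0, 0.01], [0.0001, -0.0001, -0.0138, 0.01, -0.0, 0.01], [0.0001, -0.0001, -0.0138, 0.01, -0.0, 0.01], [0.0001, -0.0001, -0.0138, 0.01, -0.0, 0.01]]
```

View pics/s3.png

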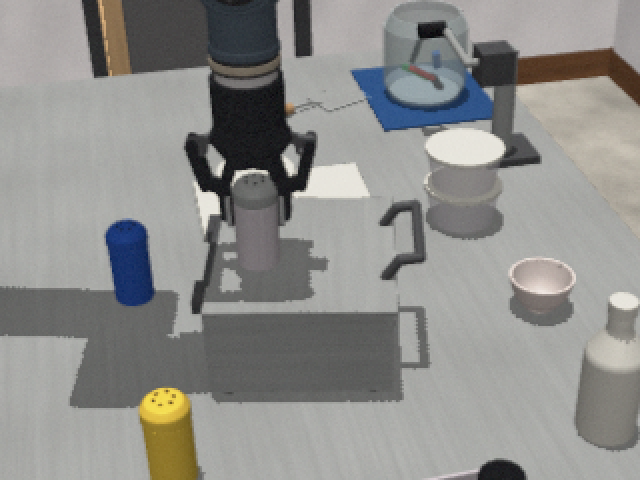

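Gap is 0.562 (48 mm), so the shaker is gripped; fingers are on either side of it. Lifting, then moving to the tray.

Call:
play_rows(steps=[[[0,0,-0.005,0,0,0],[0,0,-0.01,0,0,0],[0,0,-0.018,0,0,0],[0,0,-0.018,0,0,0],[0,0,-0.018,0,0,0],[0,0,-0.015,0,0,0],[0,0,-0.01,0,0,0],[0,0,0,0,0,0]]])

```text
t: 8.75
tcp_pos: [0.4558, 0.0198, 0.284]
tool_rot: [0.785, 0.62, 0.001, 0.001]
force: [0.4, -0.8, -2.0]
finger_gap: 0.565
```

```bash
python3 -c "
from h import *
plan([.478,-.333,.28],-13.4,n=10)
p=manip.snapshot('side');cv2.imwrite('pics/s4.png',p['img'][40:340,140:460,::-1].repeat(2,0).repeat(2,1)[:600])"
```

```text
t 8.75 pos [0.4558 0.0198 0.284 ] total d [ 0.0222 -0.3528 -0.004 ] rotvec deg [ 0.1 -0.   0. ] gap 0.565 F [ 0.4 -0.8 -2. ]
[[-0.0338, 0.0103, 0.0004, 0.01, -0.0, 0.0], [-0.0338, 0.0103, 0.0004, 0.01, -0.0, 0.0], [-0.0338, 0.0103, 0.0004, 0.01, -0.0, 0.0], [-0.0338, 0.0103, 0.0004, 0.01, -0.0, 0.0], [-0.0338, 0.0103, 0.0004, 0.01, -0.0, 0.0], [-0.0338, 0.0103, 0.0004, 0.01, -0.0, 0.0], [-0.0338, 0.0103, 0.0004, 0.01, -0.0, 0.0], [-0.0338, 0.0103, 0.0004, 0.01, -0.0, 0.0], [-0.0338, 0.0103, 0.0004, 0.01, -0.0, 0.0], [-0.0338, 0.0103, 0.0004, 0.01, -0.0, 0.0]]
```

View pics/s4.png

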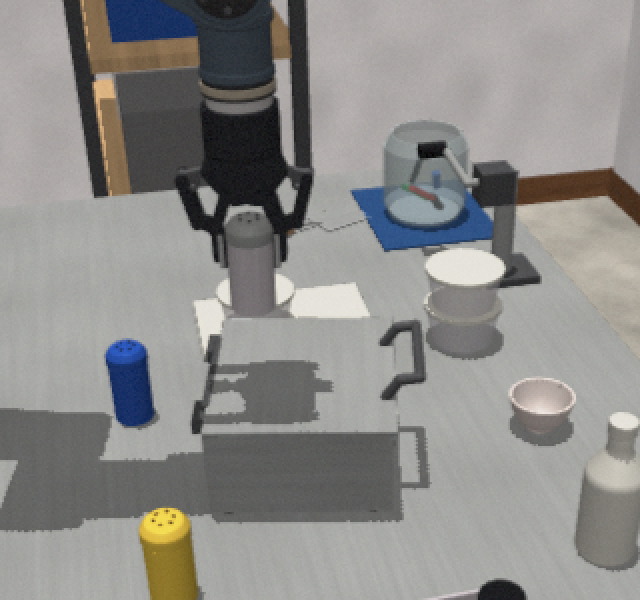

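The shaker is held upright in the air (crop 252,260), clear of the lid. Carrying it across.

Call:
play_rows(steps=[[[-0.02,0.006,0,0,0,0],[-0.036,0.011,0,0,0,0],[-0.04,0.012,0,0,0,0],[-0.04,0.012,0,0,0,0],[-0.04,0.012,0,0,0,0],[-0.04,0.012,0,0,0,0],[-0.04,0.012,0,0,0,0],[-0.036,0.012,0,0,0,0],[-0.028,0.008,0,0,0,0],[-0.018,0.006,0,0,0,0]]])

```text
t: 10.05
tcp_pos: [0.4772, -0.334, 0.2821]
tool_rot: [0.785, 0.62, -0.0, -0.001]
force: [0.2, 0.4, -3.0]
finger_gap: 0.565
```

Call:
play_rows(steps=[[[0,0,0.02,0,0,0],[0,0,0.03,0,0,0],[0,0,0.03,0,0,0],[0,0,0.03,0,0,0],[0,0,0.03,0,0,0],[0,0,0.025,0,0,0],[0,0,0.015,0,0,0],[0,0,0,0,0,0]]])

```text
t: 11.05
tcp_pos: [0.4772, -0.3321, 0.1021]
tool_rot: [0.784, 0.62, -0.0, -0.001]
force: [0.1, -0.5, -1.7]
finger_gap: 0.571
```

```bash
python3 -c "
from h import *
plan([.48,-.333,.078],-13.4,n=4)
p=manip.snapshot('side');cv2.imwrite('pics/s5.png',p['img'][200:450,200:520,::-1].repeat(2,0).repeat(2,1)[:600])"
```

```text
t 11.05 pos [ 0.4772 -0.3321  0.1021] total d [ 0.0028 -0.0009 -0.0241] rotvec deg [-0.1 -0.1  0.1] gap 0.571 F [ 0.1 -0.5 -1.7]
[[-0.0001, 0.0008, 0.006, -0.04, -0.02, 0.01], [-0.0001, 0.0008, 0.006, -0.04, -0.02, 0.01], [-0.0001, 0.0008, 0.006, -0.04, -0.02, 0.01], [-0.0001, 0.0007, 0.006, -0.04, -0.02, 0.01]]
```

View pics/s5.png

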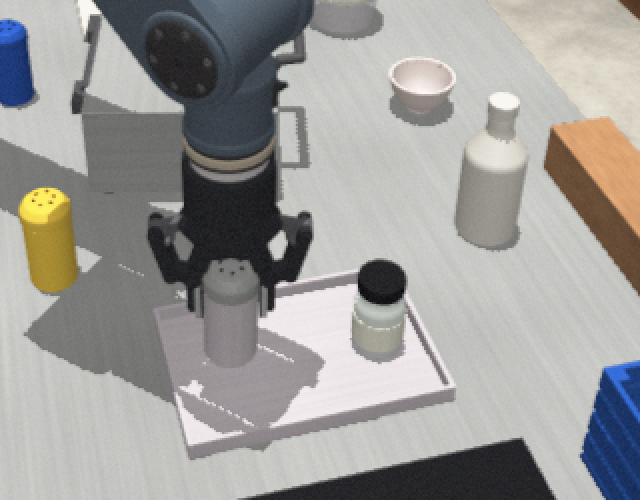

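Shaker (crop 230,315) is over the free end of the tray, well clear of the jar (380,310). Lowering slowly.

Call:
play_rows(steps=[[[0,0,0.008,0,0,0],[0,0,0.007,0,0,0],[0,0,0.004,0,0,0],[0,0,0.002,0,0,0],[0,0,0.001,0,0,0],[0,0,0,0,0,0]]])

```text
t: 11.85
tcp_pos: [0.4777, -0.3329, 0.0814]
tool_rot: [0.785, 0.62, 0.0, 0.0]
force: [0.3, 0.3, -2.0]
finger_gap: 0.569
```

Call:
play_rows(steps=[[[0,0,0.001,0,0,0],[0,0,0.001,0,0,0],[0,0,0,0,0,0]]])

```text
t: 12.22
tcp_pos: [0.4776, -0.3328, 0.0793]
tool_rot: [0.785, 0.62, -0.0, -0.0]
force: [-0.0, 0.5, -2.1]
finger_gap: 0.564
```

Call:
play_rows(steps=[[[0,0,0.001,0,0,0],[0,0,0.001,0,0,0],[0,0,0,0,0,0]]])

```text
t: 12.6
tcp_pos: [0.4776, -0.3328, 0.0772]
tool_rot: [0.785, 0.62, -0.0, -0.0]
force: [-0.4, 0.7, -1.4]
finger_gap: 0.567
```

Call:
play_rows(steps=[[[0,0,0.001,0,0,0],[0,0,0,0,0,0]]])

```text
t: 12.85
tcp_pos: [0.4776, -0.3328, 0.0762]
tool_rot: [0.785, 0.62, -0.0, -0.0]
force: [-0.5, 0.5, -1.0]
finger_gap: 0.564
```

Call:
play_rows(steps=[[[0,0,0.001,0,0,0],[0,0,0,0,0,0]]])

```text
t: 13.1
tcp_pos: [0.4776, -0.333, 0.0761]
tool_rot: [0.784, 0.62, -0.0, 0.0]
force: [-1.7, -0.8, 4.6]
finger_gap: 0.569
```

Call:
play_rows(steps=[[[0,0,0.001,0,0,0],[0,0,0,0,0,0]]])

```text
t: 13.35
tcp_pos: [0.4776, -0.3331, 0.076]
tool_rot: [0.784, 0.62, -0.0, 0.0]
force: [-3.1, 1.0, 10.1]
finger_gap: 0.568
```

Contact is made (z force rose to +10 N). Easing off 1 mm and opening.

Call:
play_rows(steps=[[[0,0,-0.001,0,0,0],[0,0,0,0,0,0]]])

```text
t: 13.6
tcp_pos: [0.4776, -0.333, 0.0761]
tool_rot: [0.784, 0.62, -0.0, 0.0]
force: [-1.3, 0.5, 7.2]
finger_gap: 0.569
```

Call:
play_rows(steps=[[[0,0,0,0,0,0],[0,0,0,0,0,0],[0,0,0,0,0,0],[0,0,0,0,0,0],[0,0,0,0,0,0]]], fingers=1)

```text
t: 14.22
tcp_pos: [0.4776, -0.3328, 0.0752]
tool_rot: [0.785, 0.62, 0.0, -0.0]
force: [-0.3, 0.8, 0.5]
finger_gap: 1.0
```

```bash
python3 -c "
from h import *
print(manip.sense()['finger_gap'])
p=manip.snapshot('side');cv2.imwrite('pics/s6.png',p['img'][200:450,200:520,::-1].repeat(2,0).repeat(2,1)[:600])"
```

```text
1.0001740985782803
```

View pics/s6.png

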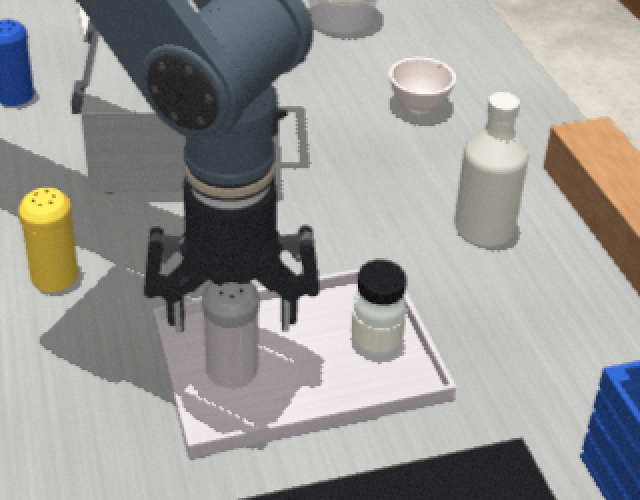

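Fingers are open and the shaker stands upright in the tray (crop 232,340). Retreating straight up.

Call:
play_rows(steps=[[[0,0,-0.015,0,0,0],[0,0,-0.025,0,0,0],[0,0,-0.035,0,0,0],[0,0,-0.035,0,0,0],[0,0,-0.035,0,0,0],[0,0,-0.035,0,0,0],[0,0,-0.03,0,0,0],[0,0,-0.02,0,0,0],[0,0,0,0,0,0]]])

```text
t: 15.4
tcp_pos: [0.4783, -0.3334, 0.3081]
tool_rot: [0.785, 0.62, 0.0, 0.003]
force: [0.7, 0.3, 0.7]
finger_gap: 0.998
```

Run:
```python
from h import *
plan([.63,.0,.25],-13.4,n=10)
s=manip.snapshot('side');t=manip.snapshot('top')
cv2.imwrite('pics/s7.png',s['img'][150:450,200:520,::-1].repeat(2,0).repeat(2,1)[:600])
cv2.imwrite('pics/t7.png',t['img'][::,:,::-1])
a=[r["point"] for r in manip.pinpoint("shaker",s)];b=[r["point"] for r in manip.pinpoint("shaker",t)]
print([onz(s,x,.004).round(3) for x in a],[onz(t,x,.004).round(3) for x in b])
a=manip.pinpoint("lid_handle",s);b=manip.pinpoint("lid_handle",t)
print([(r["point"],onz(s,r["point"],.143).round(4)) for r in a],[(r["point"],onz(t,r["point"],.143).round(4)) for r in b])
a=manip.pinpoint("lid_hinge",s);b=manip.pinpoint("lid_hinge",t)
print([(r["point"],onz(s,r["point"],.112).round(4)) for r in a],[(r["point"],onz(t,r["point"],.112).round(4)) for r in b])
```

```text
t 15.4 pos [ 0.4783 -0.3334  0.3081] total d [ 0.1517  0.3334 -0.0581] rotvec deg [0.3 0.2 0. ] gap 0.998 F [0.7 0.3 0.7]
[[0.036, 0.007, 0.0057, 0.03, 0.02, 0.0], [0.036, 0.007, 0.0057, 0.03, 0.02, 0.0], [0.036, 0.007, 0.0058, 0.03, 0.02, 0.0], [0.036, 0.007, 0.0058, 0.03, 0.02, 0.0], [0.036, 0.007, 0.0058, 0.03, 0.02, 0.0], [0.036, 0.007, 0.0058, 0.03, 0.02, 0.0], [0.036, 0.007, 0.0058, 0.03, 0.02, 0.0], [0.036, 0.007, 0.0058, 0.03, 0.02, 0.0], [0.036, 0.007, 0.0058, 0.03, 0.02, 0.0], [0.036, 0.007, 0.0058, 0.03, 0.02, 0.0]]
[array([ 0.475, -0.333,  0.004]), array([ 0.338, -0.17 ,  0.004]), array([0.314, 0.154, 0.004])] [array([ 0.481, -0.335,  0.004]), array([ 0.338, -0.173,  0.004]), array([0.313, 0.16 , 0.004]), array([0.651, 0.001, 0.004])]
[([346.4, 216.5], array([ 0.6245, -0.0064,  0.143 ]))] [([327.8, 202.6], array([ 0.627 , -0.0036,  0.143 ])), ([184.4, 271.6], array([0.494 , 0.2911, 0.143 ]))]
[([288.9, 268.1], array([ 0.4725, -0.1194,  0.112 ])), ([246.1, 228.3], array([0.4068, 0.0485, 0.112 ]))] [([301.0, 311.5], array([0.4063, 0.0579, 0.112 ]))]
```

View pics/s7.png

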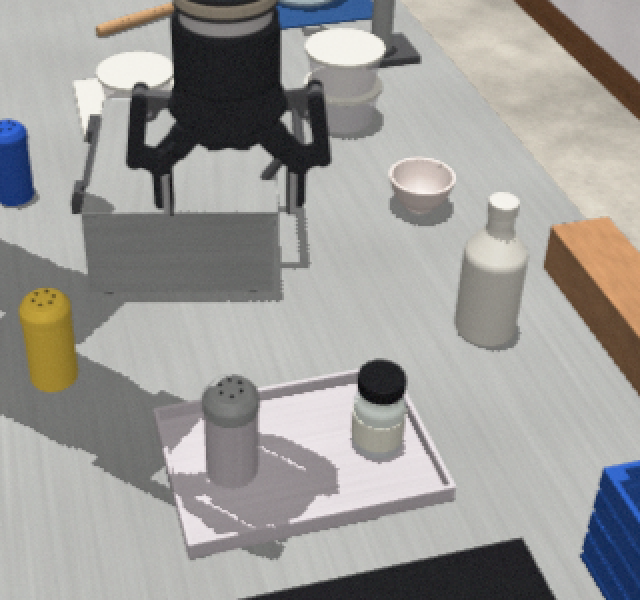

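View pics/t7.png

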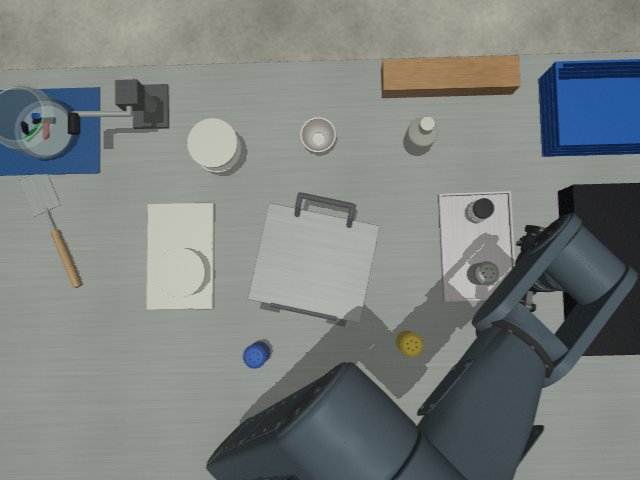

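Shaker is upright in the tray (side crop 232,430; about 0.478,-0.333) and the jar is untouched. Moving above the handle.

Call:
play_rows(steps=[[[0.02,0.004,0,0,0,0],[0.036,0.007,0,0,0,0],[0.042,0.008,0.006,0,0,0],[0.042,0.008,0.008,0,0,0],[0.042,0.008,0.008,0,0,0],[0.042,0.008,0.008,0,0,0],[0.042,0.008,0.008,0,0,0],[0.04,0.008,0.008,0,0,0],[0.032,0.006,0.008,0,0,0],[0.021,0.004,0.004,0,0,0]]])

```text
t: 17.05
tcp_pos: [0.6276, 0.0033, 0.2466]
tool_rot: [0.784, 0.621, -0.0, -0.001]
force: [0.1, 0.1, -0.5]
finger_gap: 1.003
```

Call:
play_rows(steps=[[[0,0,0,0,0,0],[0,0,0,0,0,0]]], fingers=0.6)

```text
t: 17.3
tcp_pos: [0.6275, -0.0001, 0.2475]
tool_rot: [0.785, 0.62, -0.0, 0.0]
force: [-0.4, 0.4, -0.2]
finger_gap: 0.612
```

Run:
```python
from h import *
plan([.629,-.001,.153],-13.4,n=5)
print(manip.sense()["q"].round(3))
s=manip.snapshot('side')
cv2.imwrite('pics/s8.png',s['img'][100:340,160:480,::-1].repeat(2,0).repeat(2,1)[:600])
```

```text
t 17.3 pos [ 6.275e-01 -1.000e-04  2.475e-01] total d [ 0.0015 -0.0009 -0.0945] rotvec deg [0. 0. 0.] gap 0.612 F [-0.4  0.4 -0.2]
[[-0.0001, 0.0003, 0.0189, 0.0, 0.01, 0.01], [-0.0001, 0.0003, 0.0189, 0.0, 0.01, 0.01], [-0.0001, 0.0003, 0.0189, 0.0, 0.01, 0.01], [-0.0001, 0.0003, 0.0189, 0.0, 0.01, 0.01], [-0.0001, 0.0003, 0.0189, 0.0, 0.01, 0.01]]
[-1.780e-01  5.400e-01  1.435e+00 -1.000e-03  1.166e+00  5.600e-02]
```

View pics/s8.png

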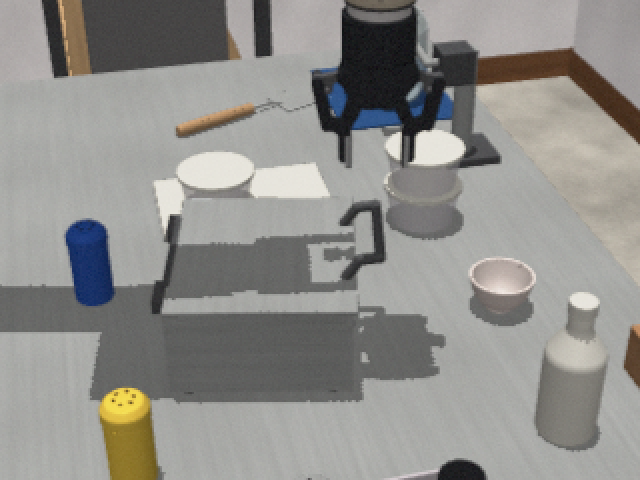

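The gripper is above the handle bar (crop 378,230), with fingers at 347 and 408. Descending.

Call:
play_rows(steps=[[[0,0.001,0.015,0,0,0],[0,0,0.02,0,0,0],[0,0,0.02,0,0,0],[0,0,0.016,0,0,0],[0,0,0.012,0,0,0],[0,0,0.008,0,0,0],[0,0,0.003,0,0,0],[0,0,0,0,0,0]]])

```text
t: 18.35
tcp_pos: [0.6289, 0.0003, 0.1535]
tool_rot: [0.785, 0.62, 0.0, 0.0]
force: [-0.9, -0.4, -0.0]
finger_gap: 0.604
```

Run:
```python
from h import *
plan([.629,-.001,.153],-13.4,n=5)
s=manip.snapshot('side')
cv2.imwrite('pics/s9.png',cv2.resize(s['img'][150:300,260:420,::-1],(640,600),interpolation=cv2.INTER_CUBIC))
```

```text
t 18.35 pos [6.289e-01 3.000e-04 1.535e-01] total d [ 0.0001 -0.0013 -0.0005] rotvec deg [ 0. -0.  0.] gap 0.604 F [-0.9 -0.4 -0. ]
[[-0.0002, 0.0001, 0.0001, 0.01, -0.0, 0.01], [-0.0002, 0.0001, 0.0001, 0.01, -0.0, 0.01], [-0.0002, 0.0001, 0.0001, 0.01, -0.0, 0.01], [-0.0002, 0.0001, 0.0001, 0.01, -0.0, 0.01], [-0.0002, 0.0001, 0.0001, 0.01, -0.0, 0.01]]
```

View pics/s9.png

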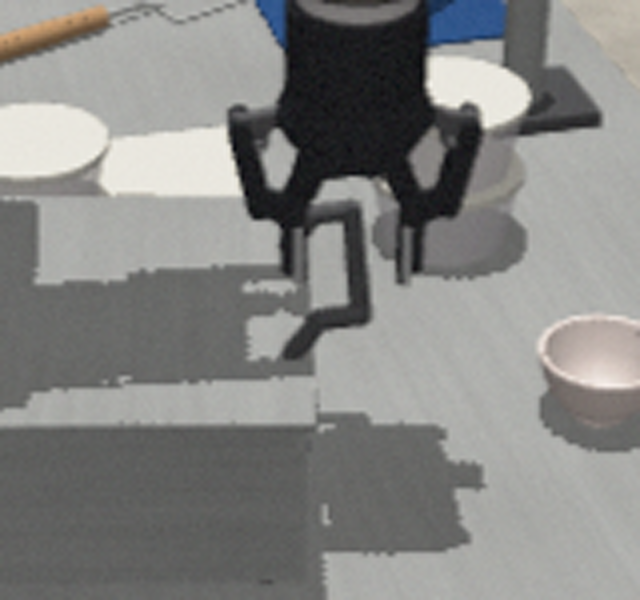

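The bar (crop 358,260) lies between the two fingers (295 and 408). Closing.

Call:
play_rows(steps=[[[0,0,0,0,0,0],[0,0,0,0,0,0],[0,0,0,0,0,0],[0,0,0,0,0,0],[0,0,0,0,0,0],[0,0,0,0,0,0],[0,0,0,0,0,0]]], fingers=0, squeeze=45)

```text
t: 19.27
tcp_pos: [0.6314, -0.0003, 0.1541]
tool_rot: [0.785, 0.62, 0.002, 0.003]
force: [4.4, -1.5, -2.1]
finger_gap: 0.12
```

```bash
cat >> h.py <<'E'
HG=np.array([.4067,.0508,.112]);PSI=-13.4
def arc(phis,tilts,off,fix=0):
    """rows from current pose through lid angles phis (deg), bar->TCP back offset off; tilts tool forward tilt"""
    s=manip.sense();p=s["tcp_pos"];r=R.from_quat(s["tool_rot"])
    a=np.radians(PSI);f=np.array([np.cos(a),np.sin(a),0]);k=np.array([0,0,1.]);rows=[]
    print("t",s["t"],p.round(4),"gap",round(s["finger_gap"],3),"F",s["force"].round(1))
    for ph,ti in zip(phis,tilts):
        A=np.radians(ph);t=np.radians(ti)
        H=HG+f*(.230*np.cos(A)-.031*np.sin(A))+k*(.230*np.sin(A)+.031*np.cos(A))
        z=-k*np.cos(t)+f*np.sin(t);y=f*np.cos(t)+k*np.sin(t);rt=R.from_matrix(np.c_[np.cross(y,z),y,z])
        T=H-z*off
        rows.append(np.r_[r.inv().apply(T-p).round(4),np.degrees((r.inv()*rt).as_rotvec()).round(1)].tolist());p,r=T,rt
    print("target",T.round(4));print(rows)
E
python3 - <<'E'
from h import *
arc([3,6,9,12,15,18,21,24,27,30],[1.5,3,4.5,6,7.5,9,10.5,12,13.5,15],.010)
s=manip.snapshot('side');t=manip.snapshot('top')
cv2.imwrite('pics/s10.png',np.hstack([cv2.resize(s['img'][150:300,260:420,::-1],(400,400)),cv2.resize(t['img'][170:270,260:400,::-1],(400,400))]))
E
```

```text
t 19.275 [ 6.314e-01 -3.000e-04  1.541e-01] gap 0.12 F [ 4.4 -1.5 -2.1]
target [0.5829 0.0088 0.2635]
[[-0.0023, -0.0026, -0.0109, -1.1, -0.0, 0.0], [-0.0, -0.0025, -0.0119, -1.5, -0.0, 0.0], [0.0, -0.0028, -0.0119, -1.5, -0.0, 0.0], [-0.0, -0.0031, -0.0118, -1.5, 0.0, -0.0], [-0.0, -0.0034, -0.0117, -1.5, 0.0, 0.0], [-0.0, -0.0037, -0.0116, -1.5, -0.0, -0.0], [0.0, -0.0041, -0.0115, -1.5, 0.0, -0.0], [-0.0, -0.0044, -0.0114, -1.5, 0.0, 0.0], [-0.0, -0.0047, -0.0113, -1.5, -0.0, 0.0], [-0.0, -0.0049, -0.0112, -1.5, -0.0, 0.0]]
```

View pics/s10.png

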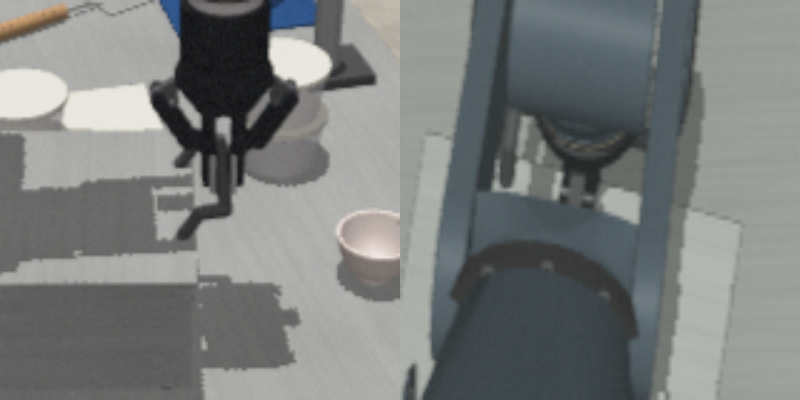

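Gap is 0.12 and the bar is between the pads (left crop 225,170). The bar pulled the gripper about 2.5 mm outward, so it is slightly farther out than estimated. I'll fold that in and start raising.

Call:
play_rows(steps=[[[0,0.001,-0.006,-0.8,0,0],[0,0.0,-0.0119,-1.5,0,0],[0,-0.0026,-0.0119,-1.5,0,0],[0,-0.003,-0.0118,-1.5,0,0],[0,-0.0033,-0.0117,-1.5,0,0],[0,-0.0036,-0.0116,-1.5,0,0],[0,0,0,0,0,0]]])

```text
t: 20.25
tcp_pos: [0.6125, 0.0042, 0.2179]
tool_rot: [0.782, 0.619, 0.045, 0.057]
force: [-0.6, 0.1, -4.6]
finger_gap: 0.116
```

Run:
```python
from h import *
HG[:2]=[.4096,.0501]
s=manip.sense();p=s["tcp_pos"];r=R.from_quat(s["tool_rot"]);b=p+r.apply([0,0,.010])
a=np.radians(PSI);f=np.array([np.cos(a),np.sin(a),0]);d=b-HG
print("q",s["q"].round(3),"bar",b.round(4),"rad",np.hypot(d@f,d[2]),"lid deg",np.degrees(np.arctan2(d[2],d@f)-np.arctan2(.031,.230)),"lat",d@np.array([-f[1],f[0],0]),"z axis",r.apply([0,0,1]).round(3))
arc([21,24,27,30,33,36,39,42],[9.5,11,12,13.5,15,16,17,18],.010)
S=manip.snapshot('side')
cv2.imwrite('pics/s11.png',cv2.resize(S['img'][100:300,200:440,::-1],(720,600)))
```

```text
q [-0.171  0.511  1.603 -0.012  0.883  0.068] bar [0.6139 0.0038 0.208 ] rad 0.23042951603933434 lid deg 16.955213006919433 lat 0.0023364548111759645 z axis [ 0.14  -0.033 -0.99 ]
t 20.25 [0.6125 0.0042 0.2179] gap 0.116 F [-0.6  0.1 -4.6]
target [0.5527 0.016  0.2984]
[[-0.0023, -0.0038, -0.016, -1.2, -0.0, 0.1], [-0.0, -0.0046, -0.0114, -1.5, 0.0, 0.0], [0.0, -0.0048, -0.0112, -1.0, 0.0, 0.0], [0.0, -0.0052, -0.0111, -1.5, -0.0, 0.0], [-0.0, -0.0055, -0.0109, -1.5, -0.0, 0.0], [0.0, -0.0057, -0.0108, -1.0, 0.0, -0.0], [-0.0, -0.0061, -0.0106, -1.0, 0.0, 0.0], [0.0, -0.0065, -0.0104, -1.0, -0.0, 0.0]]
```

View pics/s11.png

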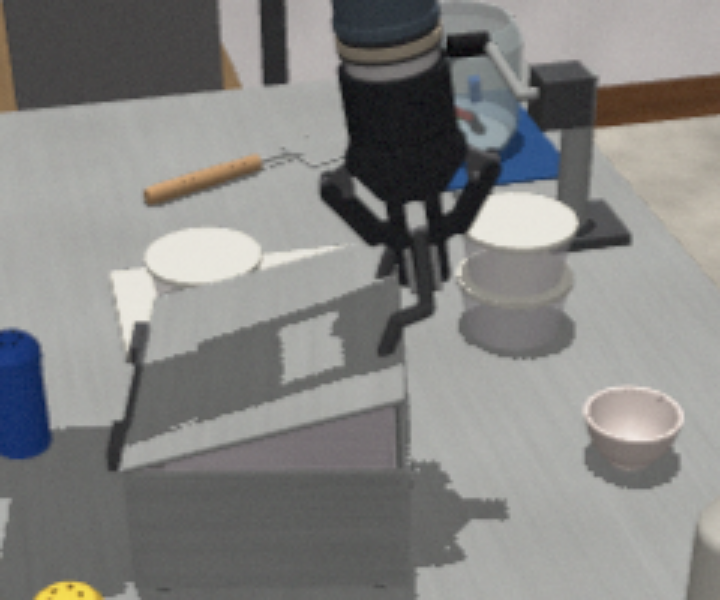

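The lid is rising (about 17°) with the bar held (crop 422,260). Continuing along the arc.

Call:
play_rows(steps=[[[0,-0.0038,-0.0145,-1.3,0,0],[0,-0.0046,-0.0114,-1.4,0,0],[0,-0.0048,-0.0112,-1.2,0,0],[0,-0.0052,-0.0111,-1.2,0,0],[0,-0.0055,-0.0109,-1.2,0,0],[0,-0.0057,-0.0108,-1,0,0],[0,-0.0061,-0.0106,-1,0,0],[0,-0.0065,-0.0104,-1,0,0],[0,0,0,0,0,0]]])

```text
t: 21.42
tcp_pos: [0.5546, 0.0179, 0.2973]
tool_rot: [0.775, 0.613, 0.096, 0.121]
force: [0.4, 2.4, -5.6]
finger_gap: 0.116
```

```bash
cat >> h.py <<'E'
HG[:2]=[.4096,.0501]
def lidst(off=.010):
    s=manip.sense();p=s["tcp_pos"];r=R.from_quat(s["tool_rot"]);b=p+r.apply([0,0,off])
    a=np.radians(PSI);f=np.array([np.cos(a),np.sin(a),0]);d=b-HG
    print("q",s["q"].round(3),"bar",b.round(4),"rad",np.hypot(d@f,d[2]).round(4),"lid deg",np.degrees(np.arctan2(d[2],d@f)-np.arctan2(.031,.230)).round(2),"lat",(d@np.array([-f[1],f[0],0])).round(4),"z axis",r.apply([0,0,1]).round(3))
E
python3 - <<'E'
from h import *
lidst()
arc([45,48,51,54,56,57.5],[19,20,21,22,23,23.5],.010)
E
```

```text
q [-0.158  0.289  1.761 -0.032  0.783  0.095] bar [0.5576 0.0172 0.2878] rad 0.2321 lid deg 41.55 lat 0.0023 z axis [ 0.297 -0.07  -0.952]
t 21.425 [0.5546 0.0179 0.2973] gap 0.116 F [ 0.4  2.4 -5.6]
target [0.5005 0.0284 0.3318]
[[-0.0023, -0.0079, -0.0117, -1.2, -0.0, 0.1], [0.0, -0.0072, -0.0099, -1.0, 0.0, 0.0], [-0.0, -0.0075, -0.0097, -1.0, 0.0, 0.0], [0.0, -0.0078, -0.0094, -1.0, 0.0, -0.0], [0.0, -0.0055, -0.0061, -1.0, 0.0, -0.0], [-0.0, -0.0041, -0.0046, -0.5, -0.0, -0.0]]
```

Call:
play_rows(steps=[[[0,-0.0078,-0.0117,-1.2,0,0],[0,-0.0072,-0.0099,-1,0,0],[0,-0.0075,-0.0097,-1,0,0],[0,-0.0078,-0.0094,-1,0,0],[0,-0.0055,-0.0061,-1,0,0],[0,-0.0041,-0.0046,-0.5,0,0],[0,0,0,0,0,0],[0,0,0,0,0,0]]])

```text
t: 22.42
tcp_pos: [0.5032, 0.0302, 0.3325]
tool_rot: [0.768, 0.607, 0.127, 0.16]
force: [5.2, 2.2, 3.3]
finger_gap: 0.122
```

Run:
```python
from h import *
lidst()
arc([60],[23.5],.010)
S=manip.snapshot('side');T=manip.snapshot('top')
cv2.imwrite('pics/s12.png',cv2.resize(S['img'][80:310,200:440,::-1],(600,575),interpolation=cv2.INTER_CUBIC))
cv2.imwrite('pics/t12.png',T['img'][:,:,::-1])
a=manip.pinpoint("lid_handle",S);b=manip.pinpoint("lid_handle",T);print(a,b)
# predict lid corners for angles
a=np.radians(PSI);f=np.array([np.cos(a),np.sin(a),0]);l=np.array([-f[1],f[0],0]);k=np.array([0,0,1.])
for ph in(52,55,58,60,62,65):
    A=np.radians(ph);P=lambda u,v,n:HG+f*(u*np.cos(A)-n*np.sin(A))+k*(u*np.sin(A)+n*np.cos(A))+l*v
    print(ph,[proj(S,P(.205,v,n)).round(1) for v in(-.118,.118) for n in(0,.006)])
```

```text
q [-0.142  0.143  1.883 -0.055  0.706  0.126] bar [0.5071 0.0293 0.3233] rad 0.2337 lid deg 57.07 lat 0.0024 z axis [ 0.39  -0.092 -0.916]
t 22.425 [0.5032 0.0302 0.3325] gap 0.122 F [5.2 2.2 3.3]
target [0.4915 0.0306 0.3359]
[[-0.0024, -0.0092, -0.0077, 0.1, -0.0, 0.0]]
[{'point': [283.9, 142.8], 'score': 0.79}] [{'point': [308.3, 256.5], 'score': 0.65}]
52 [array([299.8, 190.1]), array([297.3, 188.4]), array([302.8, 138.9]), array([300.6, 137.4])]
55 [array([295.2, 187.2]), array([292.5, 185.6]), array([298.9, 136.3]), array([296.7, 134.9])]
58 [array([290.3, 184.5]), array([287.6, 183. ]), array([294.8, 133.9]), array([292.5, 132.6])]
60 [array([287. , 182.8]), array([284.2, 181.4]), array([292. , 132.4]), array([289.7, 131.1])]
62 [array([283.6, 181.2]), array([280.7, 179.9]), array([289.2, 130.9]), array([286.8, 129.8])]
65 [array([278.4, 179. ]), array([275.4, 177.8]), array([284.8, 129. ]), array([282.3, 127.9])]
```

View pics/s12.png

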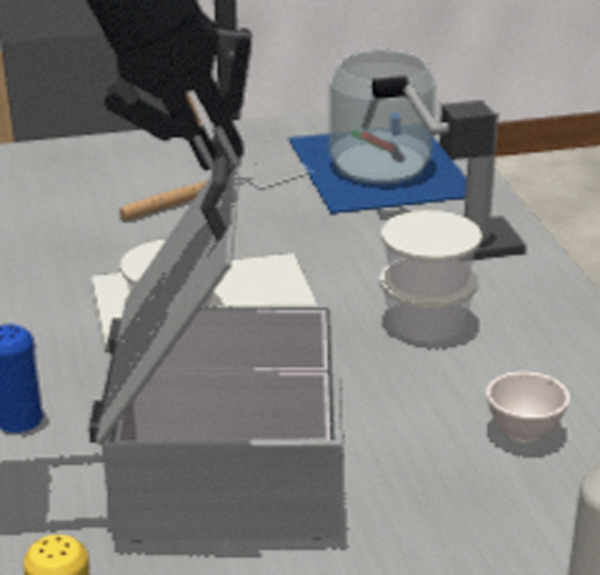

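The lid is at about 57° by both the arm geometry and the image: its far near-side corner at px (292,185) matches the 57° model prediction (292,185). A small radial mismatch shows as about 5 N. Doing the last few degrees with 1.5 mm radial relief.

Call:
play_rows(steps=[[[0,-0.0025,-0.0033,0,0,0],[0,-0.0025,-0.0033,0,0,0],[0,-0.0023,-0.0031,0,0,0],[0,0,0,0,0,0],[0,0,0,0,0,0]]])

```text
t: 23.25
tcp_pos: [0.4925, 0.0327, 0.3378]
tool_rot: [0.768, 0.607, 0.126, 0.16]
force: [4.1, 2.3, 2.0]
finger_gap: 0.12
```

Run:
```python
from h import *
lidst();print(manip.sense()["force"],manip.sense()["t"])
S=manip.snapshot('side');T=manip.snapshot('top')
cv2.imwrite('pics/s13.png',cv2.resize(S['img'][110:270,220:320,::-1],None,fx=3.7,fy=3.7,interpolation=cv2.INTER_CUBIC))
cv2.imwrite('pics/t13.png',T['img'][:,:,::-1])
a=np.radians(PSI);f=np.array([np.cos(a),np.sin(a),0]);l=np.array([-f[1],f[0],0]);k=np.array([0,0,1.])
o=np.array([220,110])
for ph in(57,58.5,60,61.5,63):
    A=np.radians(ph);P=lambda u,v,n:HG+f*(u*np.cos(A)-n*np.sin(A))+k*(u*np.sin(A)+n*np.cos(A))+l*v
    print(ph,[((proj(S,P(u,v,n))-o)*3.7).round(0) for u,v,n in((.205,-.118,0),(.205,-.118,.006),(0,-.118,0),(0,-.118,.006),(.23,-.055,.031),(.23,.055,.031))],[proj(T,P(u,v,n)).round(1) for u,v,n in((.205,-.118,.006),(.205,.118,0.006))])
```

```text
q [-0.14   0.12   1.894 -0.056  0.72   0.128] bar [0.4964 0.0318 0.3287] rad 0.2341 lid deg 60.07 lat 0.0023 z axis [ 0.388 -0.092 -0.917]
[4.13617033 2.326172   2.01055706] 23.25
57 [array([266., 279.]), array([256., 273.]), array([ 78., 551.]), array([ 68., 547.]), array([245., 158.]), array([254.,  74.])] [array([377.1, 268.5]), array([248.4, 241.4])]
58.5 [array([257., 274.]), array([247., 269.]), array([ 78., 551.]), array([ 68., 547.]), array([234., 154.]), array([244.,  70.])] [array([376.7, 271. ]), array([247.6, 243.8])]
60 [array([248., 269.]), array([237., 264.]), array([ 78., 551.]), array([ 68., 547.]), array([223., 150.]), array([235.,  67.])] [array([376.3, 273.5]), array([246.9, 246.3])]
61.5 [array([238., 265.]), array([228., 260.]), array([ 78., 551.]), array([ 68., 547.]), array([212., 146.]), array([224.,  63.])] [array([375.8, 276.1]), array([246.1, 248.8])]
63 [array([229., 261.]), array([218., 256.]), array([ 78., 551.]), array([ 68., 547.]), array([201., 142.]), array([214.,  60.])] [array([375.4, 278.8]), array([245.3, 251.4])]
```

View pics/s13.png

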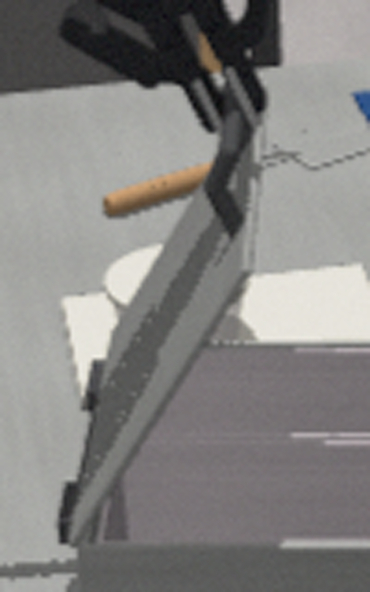

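View pics/t13.png

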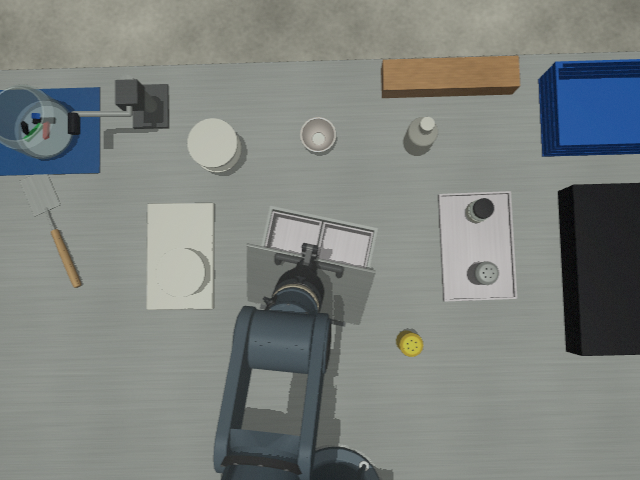

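The side-view corner at crop (248,270) matches the 60° prediction (248,269). The top view's edge ends (375,269) and (248,244) suggest about 59–60°. Short hold to check for drift, plus a full view.

Call:
play_rows(steps=[[[0,-0.0006,-0.0006,0,0,0],[0,0,0,0,0,0],[0,0,0,0,0,0],[0,0,0,0,0,0],[0,0,0,0,0,0],[0,0,0,0,0,0],[0,0,0,0,0,0],[0,0,0,0,0,0]]])

```text
t: 24.35
tcp_pos: [0.4919, 0.0329, 0.3381]
tool_rot: [0.768, 0.607, 0.126, 0.16]
force: [5.3, 2.2, 2.8]
finger_gap: 0.123
```

Run:
```python
from h import *
lidst();s=manip.sense();print(s["force"],s["t"],s["finger_gap"],abs(s["qd"]).max())
S=manip.snapshot('side');cv2.imwrite('pics/s14.png',S['img'][:,:,::-1])
```

```text
q [-0.14   0.118  1.895 -0.056  0.721  0.128] bar [0.4958 0.032  0.329 ] rad 0.2341 lid deg 60.25 lat 0.0023 z axis [ 0.388 -0.092 -0.917]
[5.26557199 2.24894884 2.78502304] 24.35 0.12294954412349723 0.0018288632016206195
```

View pics/s14.png

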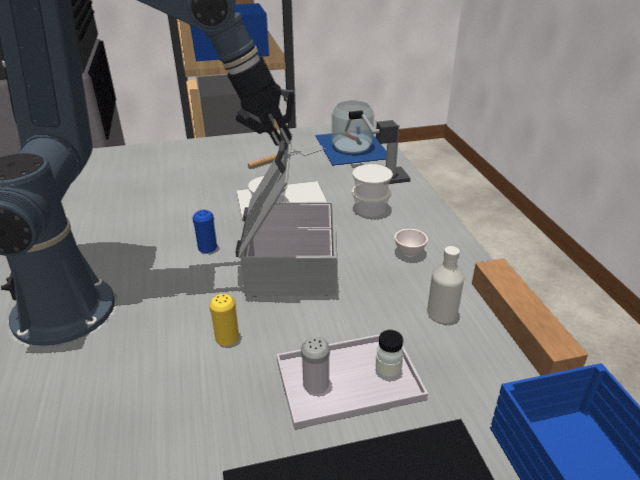

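All is steady: the shaker is upright in the tray (315,367), the lid is held at about 60° (275,190), and the bystanders and look-alikes are where they were. Handing in.

```bash
python3 -c "
from station import manip
print(manip.sign_off())"
```

```text
the job is handed in; nothing more can be done
None
```

The grey shaker is upright in the free end of the tray, and the arm is holding the lid by its handle at about 60°. I handed the job in at about 24 s of the 61 s allowed.

- **Shaker:** I picked it off the lid and lowered it in 1 mm steps until it touched the tray, at about 10 N. It stands at about (0.478, -0.333), clear of the pepper jar.
- **Lid angle:** The arm geometry gives 60.2° and the side view matches 60°. The top view read slightly lower, about 59–60°.
- **Hold:** Over a 1 s hold after the last small nudge the lid stayed put. The grip opening was 0.12 and the force about 6 N. That force includes a mismatch of about 2 mm: the bar sat roughly 2–3 mm farther out than I first estimated, so I shifted my hinge estimate outward by that much. The arm-geometry angle rests on that shifted estimate.
- **Everything else:** In the last side view nothing else had moved, including the blue and yellow look-alikes. The tub beyond the station is partly hidden by the raised lid there, but the top view just before showed it in place.

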